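Snap the handle onto the grinding stone

ROBOT

A 6-joint arm with a two-finger parallel gripper is mounted at the origin on the work surface. World frame = base frame: x ahead of the robot, y to its left, z up, the work surface at z = 0. Lengths are in m, angles in degrees, forces in N, time in s.
With the tool pointing down it reaches from about 0.25 to 0.725 m from the base axis. Payload 9.7 kg.
Tool frame: the origin (TCP) lies on the centre line of the jaws, within the pads' length; the fingertips stand 19 mm ahead of it and the grasp point (between the pads) is the TCP; z points along the fingers, y is the direction in which the jaws open and shut (so a half turn about z gives the same grasp; the last joint's range is limited). The gripper opens to 85 mm and grips with 20 to 120 N. Pads are 22 mm wide; open, the fingers measure 114 mm over their backs; the gripper's body (76 mm by 85 mm) begins 54 mm behind the grasp point. The pads swing forward as they close: fully open they stand 13 mm farther back than shut.
Start: joints at [-69.844, 4.979, 10.078, 95.1, 0, 90], TCP at [0.19, -0.516, 0.25] pointing down, gripper open.
Joint ranges: [-179.16, 179.16], [-48.56, 103.87], [-65.8, 70.77], [-126.05, 130.52], [-82.76, 87.17], [-180, 180]. Speed limits (degrees/s): [127.2, 127.2, 147.25, 180, 180, 180].

INTERFACE

Orientations are given as [roll, pitch, yaw] about the fixed x, y, z axes, in that order (R = Rz(yaw) Ry(pitch) Rx(roll)).
In Python, from workcell import bot gives the robot as it stands.
- The arm moves only by the tool servo_tool, never from a script. Its argument "motion" is a list that holds one entry, the list of rows, each a list of 6 numbers: the shift along the tool's x, y, z in mm, then the turn, a rotation vector about the tool's x, y, z in rad. A call has 1 to 5 rows; each row shifts and turns the commanded pose from where the row before left it, along the tool's axes as they then stand; what a row does not reach is not made up. A row lasts 1/10 s, in which the tool goes at most 50 mm and 8.59 degrees, less where a joint would pass 70% of its speed; a pose out of reach is approached as far as the arm can. A call is refused whole if a number of a shift passes 50 or a number of a turn 0.15, either way. A call with a gripper value outside its range is refused whole. "gripper" is the finger opening in mm, from 0 to 85.4, set as the call begins (left out, the last holds). The fingers move at their own pace and stop on an object; "newtons" is the grip in N (left out, the last holds). Time passes only in rows, so rows that do not move let the fingers close. It gives the time, the measured TCP pose, the force and the opening at its end, in the units of the state.
- bot.get_obs(): the state, without advancing time (a new reading comes with each control period).
- bot.camera(name): name is "scene" or "top"; returns a dict with "color" (384x512x3 uint8, red, green, blue), "fx", "fy", "cx", "cy" (pixels), "R" (3x3) and "t" (3): a world point X has camera coordinates R X + t. Camera axes: x right, y down, z forward; pixel columns grow to the right and rows downward; lengths in m; the calibration is good to about 2 mm. A picture is of the moment at which its call begins. There is no depth.
- bot.job_done(): hands the job in, once; it reports no verdict.
Trained networks look in a picture, given as the dict that the camera call returned (one of the last four; its "shot" number tells which), for a name from the list of things; names that differ only in an ending like _2 or _b are one class to them, and where a whole thing is asked for, a point or a joint stands for the part that bears it (a point fixed in the world has none). Each returns a list of dicts, best first, with "confidence" (0 to 1); they miss things now and then, are a little off and sometimes report something else, mostly with a low value. They report only what shows in the picture. A call takes as long as a camera call. They do not tell look-alikes from the thing itself.
- bot.look_for(picture, label): "rect" ([left, top, width, height] in pixels, round what is visible of it).
The state is a dict: "time": time; "q": joint angles; "qd": joint speeds; "joint_efforts": joint torques, N m; "ee_pos": TCP position; "tcp_rot": TCP orientation; "wrist_force": force on the tool from outside, world axes, zero at the start; "torque": the same for the moment, N m; "opening": finger opening in m.
Only numpy, scipy, OpenCV 4.12 (cv2) and the standard library are available. Lean on these libraries where they do the work, as an engineer would, in place of code of your own. Each camera call takes 0.05 s, during which the arm holds its last target.

TASK

Slide the handle with the open brass sleeve down over the steel stub on the jade grinding stone, turned so that one of the holes in the sleeve comes to the spring button, until it is fully home on the stone and the button pops out through the hole. Let go and leave it there, and do not disturb the wooden tamper that stands near it.

Things in the scene. Friction and masses are not known exactly. Their poses are not given: they have to be found in the camera images.
- handle: Loose T-handle, 116 mm tall, about 0.3 kg, upright on the table: eight-sided brass sleeve 46 mm across, 62 tall, open below (bore 40, 57 deep), neck 20 thick, level rattan-wrapped crossbar 100 long, 26 wide, 26 tall, its middle 103 above the foot. Origin: centre of the foot; z up, y along the bar (pinch across x). Two like holes in the sleeve's +x and -x flats, 16 wide, 9 to 32 above the foot.
- stone: Jade grinding stone, 132 mm wide, on a fixed wooden base 200 by 146. Origin: centre of the base's underside, on the table; z up, x along the base's long side. On top a flat steel collar 68 wide, 60 above the origin: the seat for the sleeve's foot. From it an upright round steel stub 37 thick rises on the axis to 110 above the origin; its last 14 taper to 18. The button is at the stub's +x side.
- button (a joint): Spring button: 0 = fully out, grows as pushed in (m, to 0.010). 5 mm wide, 72 to 90 mm above the stone's origin, sloped above, flat below, tip 26 mm from the axis. A sleeve coming down pushes it in about 6 mm (5 to 12 N downward in all); it pops out in the last 3 mm if a hole is within 12 degrees: handle x along stone x, either way round.
- tamper: Bystander: one-piece wooden tamper, 93 mm tall, with a solid round foot 72 mm wide and a crossbar 70 mm long, 24 wide on top; loose. It and the handle stand 150 mm or more apart in two places, either in either. Origin: centre of the foot's underside, z up, y along its bar. Leave it standing.
There are look-alikes about, which are no part of the job. What is shaped like the handle but blue or turquoise is not meant. Of the things that look like the stone, take the one that is nearest to the robot's base at the start.

How it is judged:
By the outcome, as a careful person would: the job done as asked, in the order asked, and still so for the second after the job is handed in, with the robot touching nothing.
It also fails if it takes over 38 s, if anything falls off the work surface, if the arm or the gripper's body presses on something with over 40 N, if the wrist force passes 120 N, or if a joint passes its speed limit or range.

## Working session

There is one attempt and no reset: what is moved stays moved. The work goes in short steps, Python scripts to look and compute and a tool call to move; the robot and the scene stay as the last step left them, time stands still between calls to the robot, and variables do not carry over. Pictures are saved under pics/ and viewed, and the job is handed in when it is done.

Besides the shell and the picture viewer there is one more tool, called as name(argument=value, ...) on one line, values as JSON. servo_tool: Moves the arm, as the interface text tells. Its arguments: {"type":"object","properties":{"motion":{"type":"array","items":{"type":"array","items":{"type":"array","items":{"type":"number"}}}},"gripper":{"type":"number"},"newtons":{"type":"number"}},"required":["motion"]}

```bash
ls; mkdir -p pics; python3 - <<'E'
from workcell import bot
import cv2,pickle
o=bot.get_obs();print({k:o[k] for k in('time','ee_pos','tcp_rot','opening','wrist_force')})
for n in('scene','top'):
    p=bot.camera(n);pickle.dump(p,open(f'pics/{n}0.pkl','wb'))
    cv2.imwrite(f'pics/{n}0.png',p['color'][:,:,::-1])
    print(n,p['fx'],p['cx'],p['cy'],p['R'],p['t'])
    for l in('handle','stone','tamper','button'):
        print(l,[(r['rect'],round(r['confidence'],2)) for r in bot.look_for(p,l)])
E
```

```text
pics
{'time': 0.0, 'ee_pos': array([ 0.18943714, -0.51611383,  0.24955233]), 'tcp_rot': array([-1.79920901e+02,  7.63915280e-04,  2.01568705e+01]), 'opening': 0.08573834385997915, 'wrist_force': array([0.47916702, 0.65246983, 0.10752906])}
scene 360.15369258218914 255.48135275000882 189.94803768809857 [[-0.45137806  0.89197216  0.02536756]
 [ 0.48659377  0.26986906 -0.83090143]
 [-0.74798687 -0.36270698 -0.55584107]] [ 0.27764034 -0.15348738  1.39478822]
handle [([352.9, 178.3, 39.5, 39.6], 0.79), ([291.8, 194.7, 40.6, 46.9], 0.72), ([311.9, 167.8, 18.4, 35.2], 0.71)]
stone [([79.0, 165.1, 77.8, 54.7], 0.97), ([163.4, 171.9, 76.1, 56.0], 0.72)]
tamper [([364.8, 226.4, 36.6, 46.3], 0.79)]
button []
top 369.7443915109911 263.1065431510372 190.13866275236919 [[-0.01618941 -0.99978839 -0.0126917 ]
 [-0.99838838  0.01685465 -0.05419003]
 [ 0.05439247  0.01179394 -0.99844998]] [-0.06185149  0.47515883  1.12682309]
handle [([183.2, 171.5, 35.6, 19.0], 0.75), ([198.4, 210.1, 26.1, 30.5], 0.68), ([145.5, 222.4, 31.7, 29.6], 0.56)]
stone [([363.8, 107.0, 52.5, 68.4], 0.79), ([289.2, 136.9, 50.4, 70.0], 0.64)]
tamper [([123.8, 167.4, 32.7, 24.8], 0.63)]
button []
```

```bash
python3 - <<'E'
import cv2
for n,(x,y,w,h) in {'scene':(60,120,360,180),'top':(100,80,340,200)}.items():
    im=cv2.imread(f'pics/{n}0.png')
    cv2.imwrite(f'pics/{n}0c.png',cv2.resize(im[y:y+h,x:x+w],None,fx=2.2,fy=2.2,interpolation=cv2.INTER_CUBIC))
E
```

```text
(no output)
```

View pics/scene0.png

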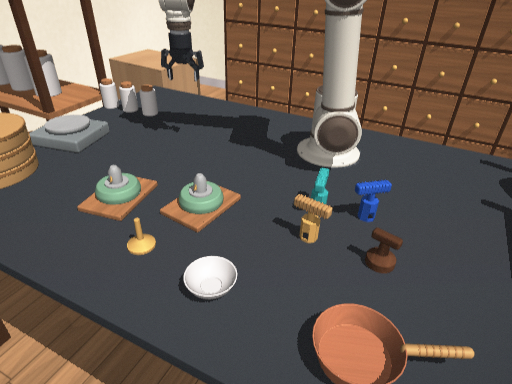

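View pics/top0.png

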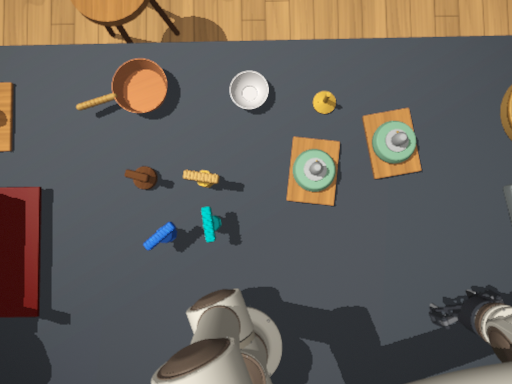

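View pics/scene0c.png

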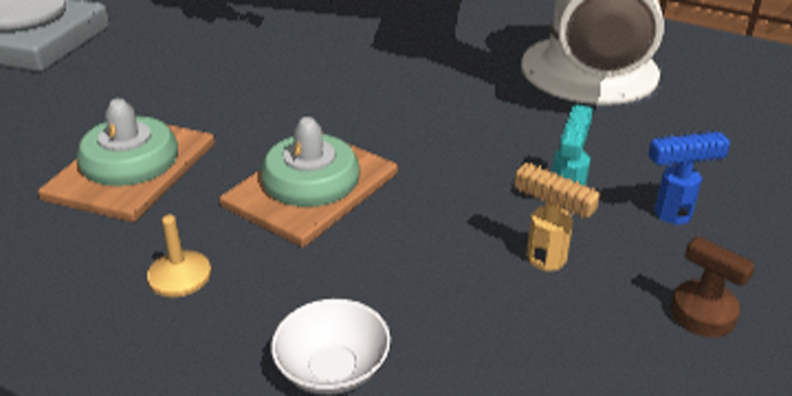

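View pics/top0c.png

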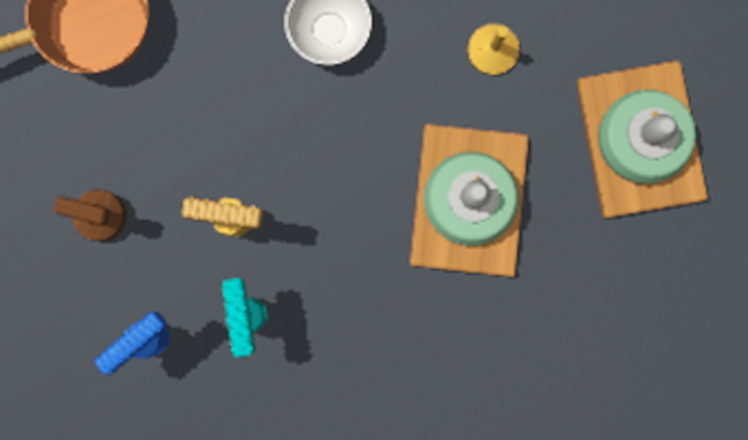

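The top view shows these candidates:
- **Handle:** the brass one at top (205,177) / scene (311,218). The turquoise (209,224) and blue (160,236) ones are decoys, and the dark-brown tamper is at (143,177).
- **Stone:** (315,170) or (395,142). The first is nearer the base.

The button shows as an orange spot on the world +x side of the stub.

Next I'll fit models to both views.

```bash
cat > h.py <<'E'
import cv2,numpy as np,pickle
from scipy.optimize import minimize,least_squares
def proj(p,X):
    c=np.asarray(X)@p['R'].T+p['t'];return np.c_[p['fx']*c[:,0]/c[:,2]+p['cx'],p['fy']*c[:,1]/c[:,2]+p['cy']]
def prism(r,z0,z1,n,ph=0):
    a=np.arange(n)*2*np.pi/n+ph;xy=np.c_[np.cos(a),np.sin(a)]*r
    return np.r_[np.c_[xy,0*a+z0],np.c_[xy,0*a+z1]]
def box(lx,ly,z0,z1): return np.array([[sx*lx/2,sy*ly/2,z] for sx in(-1,1) for sy in(-1,1) for z in(z0,z1)])
HANDLE=[prism(.023/np.cos(np.pi/8),0,.062,8,np.pi/8),prism(.010,.06,.092,16),box(.026,.1,.09,.116)]
S=4
def sil(p,parts,x,y,yaw,z,roi):
    a=np.radians(yaw);R=np.array([[np.cos(a),-np.sin(a),0],[np.sin(a),np.cos(a),0],[0,0,1]])
    m=np.zeros((roi[3]*S,roi[2]*S),np.uint8)
    for P in parts:
        u=(proj(p,P@R.T+[x,y,z])-roi[:2]+.5)*S-.5
        h=cv2.convexHull(np.round(u*16).astype(np.int32));cv2.fillConvexPoly(m,h,255,shift=4)
    return cv2.resize(m,(roi[2],roi[3]),interpolation=cv2.INTER_AREA)/255.
def mask(p,roi,lo,hi):
    x,y,w,h=roi;hsv=cv2.cvtColor(p['color'],cv2.COLOR_RGB2HSV)[y:y+h,x:x+w]
    return cv2.inRange(hsv,lo,hi)/255.
def gp(px,p,z):
    d=p['R'].T@np.array([(px[0]-p['cx'])/p['fx'],(px[1]-p['cy'])/p['fy'],1]);o=-p['R'].T@p['t']
    return o+d*(z-o[2])/d[2]
E
python3 - <<'E'
from h import *
sc=pickle.load(open('pics/scene0.pkl','rb'));tp=pickle.load(open('pics/top0.pkl','rb'))
print('handle guess',gp((201,177),tp,.1)[:2],'stones',gp((315,170),tp,.05)[:2],gp((394,142),tp,.05)[:2],'tamper',gp((146,178),tp,.02)[:2])
rs,rt=(285,185,55,65),(172,160,60,40)
lo,hi=(8,70,60),(30,255,255)
ms,mt=mask(sc,rs,lo,hi),mask(tp,rt,lo,hi)
# fill hole
ms=cv2.morphologyEx(ms,cv2.MORPH_CLOSE,np.ones((7,7)))
print(ms.sum(),mt.sum())
def cost(v,full=False):
    a=np.abs(sil(sc,HANDLE,v[0],v[1],v[2],0,rs)-ms).sum();b=np.abs(sil(tp,HANDLE,v[0],v[1],v[2],0,rt)-mt).sum()
    return (a,b) if full else a+b
g=gp((201,177),tp,.1)
best=min((minimize(cost,[g[0]+dx,g[1]+dy,yw],method='Nelder-Mead',options=dict(initial_simplex=np.array([[g[0]+dx,g[1]+dy,yw],[g[0]+dx+.01,g[1]+dy,yw],[g[0]+dx,g[1]+dy+.01,yw],[g[0]+dx,g[1]+dy,yw+8]]))) for dx in(0,-.01) for dy in(0,-.01) for yw in(-8,3)),key=lambda r:r.fun)
print(best.x,best.fun,cost(best.x,True))
for n,p,roi,m in(('s',sc,rs,ms),('t',tp,rt,mt)):
    x,y,w,h=roi;im=p['color'][y:y+h,x:x+w,::-1].copy();
    big=cv2.resize(im,None,fx=6,fy=6,interpolation=cv2.INTER_CUBIC)
    s=cv2.resize(sil(p,HANDLE,*best.x,0,roi),None,fx=6,fy=6)
    cs,_=cv2.findContours((s>.5).astype(np.uint8),cv2.RETR_LIST,cv2.CHAIN_APPROX_NONE);cv2.drawContours(big,cs,-1,(255,0,255),1)
    cv2.imwrite(f'pics/hfit_{n}.png',big)
# wood base
for n,p,roi in(('s',sc,(155,165,95,70)),('t',tp,(280,130,70,85))):
    x,y,w,h=roi
    cv2.imwrite(f'pics/stone_{n}.png',cv2.resize(p['color'][y:y+h,x:x+w,::-1],None,fx=7,fy=7,interpolation=cv2.INTER_CUBIC))
E
```

```text
handle guess [0.50987147 0.10601879] stones [ 0.52957374 -0.22591866] [ 0.60943015 -0.46348452] tamper [0.51717251 0.29014279]
1079.0 454.0
[ 0.51229262  0.10702485 -9.71148602] 138.85882352941175 (np.float64(99.16078431372549), np.float64(39.69803921568627))
```

```bash
python3 - <<'E'
import cv2,numpy as np
a=[cv2.imread(f'pics/{n}.png') for n in('hfit_s','hfit_t')]
W=sum(i.shape[1] for i in a);H=max(i.shape[0] for i in a);o=np.zeros((H,W,3),np.uint8);x=0
for i in a:o[:i.shape[0],x:x+i.shape[1]]=i;x+=i.shape[1]
cv2.imwrite('pics/hfit.png',o)
E
```

```text
(no output)
```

View pics/hfit.png

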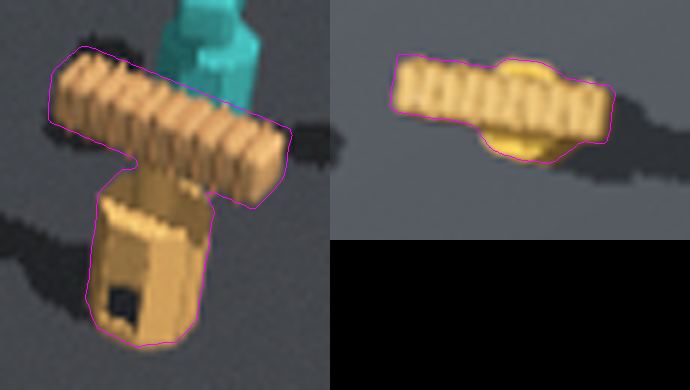

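View pics/stone_s.png

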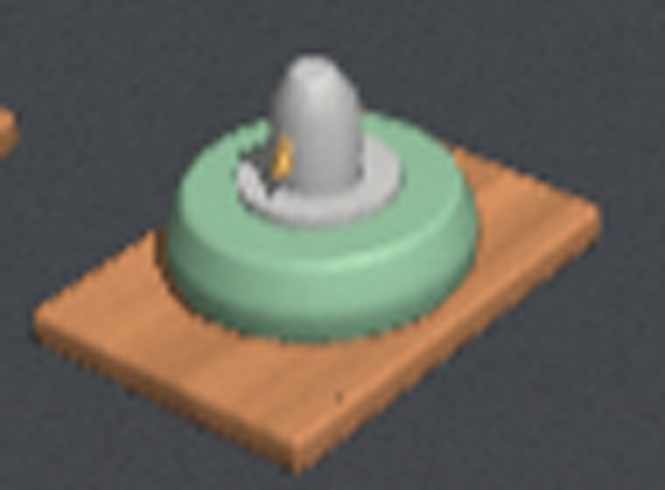

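View pics/stone_t.png

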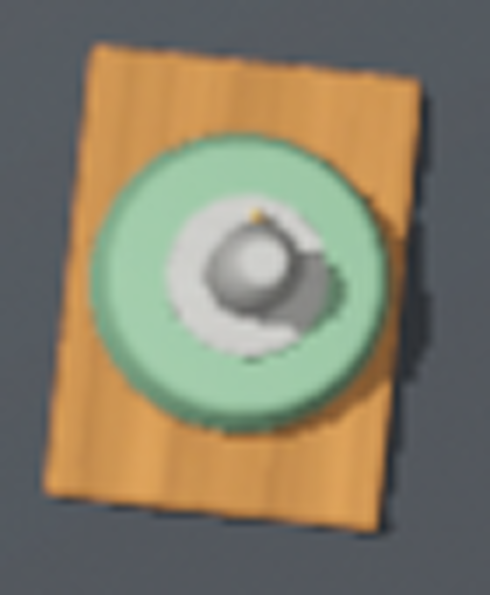

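```bash
cat >> h.py <<'E'
def STONE(h): return [box(.2,.146,0,h)]
def STEEL(): return [np.r_[prism(.0185,.06,.096,32),prism(.009,.109,.110,32)]]
E
python3 - <<'E'
from h import *
sc=pickle.load(open('pics/scene0.pkl','rb'));tp=pickle.load(open('pics/top0.pkl','rb'))
rs,rt=(159,165,91,70),(280,130,70,85)
def fill(m):
    c,_=cv2.findContours((m>.5).astype(np.uint8),cv2.RETR_EXTERNAL,cv2.CHAIN_APPROX_NONE)
    o=np.zeros(m.shape,np.uint8);cv2.drawContours(o,[max(c,key=cv2.contourArea)],-1,1,-1);return o.astype(float)
M=[]
for p,r in((sc,rs),(tp,rt)):
    M.append(fill(mask(p,r,(5,75,50),(95,255,255))))
# pixel weights: in the scene ignore everything above base silhouettes from jade/stub: use jade+stub model
def parts(h): return [box(.2,.146,0,h),prism(.066,h,.05,40)]
W=[np.ones_like(m) for m in M]
# ignore area near the jade top/stub in scene
W[0][:38,20:67]=0
def cost(v,full=False):
    c=[(np.abs(sil(p,parts(v[3]),v[0],v[1],v[2],0,r)-m)*w).sum() for p,r,m,w in zip((sc,tp),(rs,rt),M,W)]
    return c if full else sum(c)
def fit(f,x0,st):
    s=np.array([x0]+[np.array(x0)+np.eye(len(x0))[i]*st[i] for i in range(len(x0))])
    return minimize(f,x0,method='Nelder-Mead',options=dict(initial_simplex=s))
b=min((fit(cost,[.53,-.226,yw,hh],[.01,.01,6,.006]) for yw in(-8,0) for hh in(.012,.02)),key=lambda r:r.fun)
print('base',b.x,b.fun,cost(b.x,True))
for i,k in enumerate((sc,tp)):
    c1=fit(lambda v:[cost([*v,b.x[3]],True)[i]][0],b.x[:3],[.006,.006,4]);print(i,c1.x,c1.fun)
v=b.x
for n,p,roi in(('s',sc,rs),('t',tp,rt)):
    x,y,w,h=roi;big=cv2.resize(p['color'][y:y+h,x:x+w,::-1],None,fx=5,fy=5,interpolation=cv2.INTER_CUBIC)
    for P,col in((parts(v[3]),(255,0,255)),(STEEL(),(0,0,255)),([prism(.034,.0595,.06,32)],(255,0,0)),([box(.002,.005,.072,.09)+[.025,0,0]],(0,255,255))):
        s=cv2.resize(sil(p,P,*v[:3],0,roi),None,fx=5,fy=5)
        cs,_=cv2.findContours((s>.5).astype(np.uint8),cv2.RETR_LIST,cv2.CHAIN_APPROX_NONE);cv2.drawContours(big,cs,-1,col,1)
    cv2.imwrite(f'pics/sfit_{n}.png',big)
a=[cv2.imread(f'pics/sfit_{n}.png') for n in'st']
o=np.zeros((430,810,3),np.uint8);x=0
for i in a:o[:i.shape[0],x:x+i.shape[1]]=i[:430];x+=i.shape[1]
cv2.imwrite('pics/sfit.png',o[:,:800])
E
```

```text
base [ 0.53225211 -0.22385618 -7.15037969  0.01341039] 477.61960784313726 [np.float64(411.2196078431372), np.float64(66.4)]
0 [ 0.53229059 -0.22273125 -7.03713244] 404.3215686274509
1 [ 0.53243708 -0.22432072 -7.29991653] 62.38823529411765
```

View pics/sfit.png

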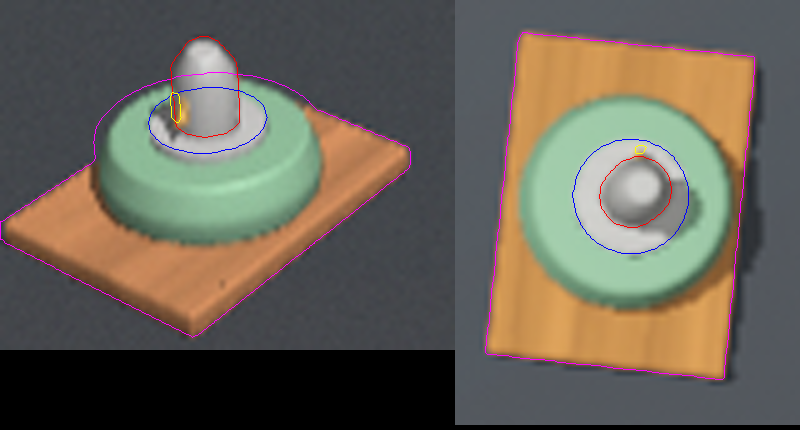

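Both fits agree within about 2 mm:
- **Handle:** (0.512, 0.107), yaw about -9.7°.
- **Stone:** (0.532, -0.224), yaw about -7.2°. It is 0.58 m away; the other one is at 0.77 m.

Now I'll move above the handle.

servo_tool(motion=[[[33,-30,0,0,0,0],[33,-30,0,0,0,0],[33,-30,0,0,0,0],[33,-30,0,0,0,0],[33,-30,0,0,0,0]]], gripper=85, newtons=80)

```text
time: 1.0
ee_pos: [0.2931, -0.3171, 0.2504]
tcp_rot: [180.0, -0.0, 20.1]
wrist_force: [0.6, -0.2, 0.7]
opening: 0.0851
```

servo_tool(motion=[[[33,-30,0,0,0,0],[33,-30,0,0,0,0],[33,-30,0,0,0,0],[33,-30,0,0,0,0],[33,-30,0,0,0,0]]])

```text
time: 1.5
ee_pos: [0.3964, -0.1192, 0.2506]
tcp_rot: [180.0, -0.0, 20.2]
wrist_force: [1.1, -1.0, -0.6]
opening: 0.0846
```

servo_tool(motion=[[[33,-30,0,0,0,0],[33,-30,0,0,0,0],[33,-30,0,0,0,0],[0,0,0,0,0,-0.15],[0,0,0,0,0,-0.15]]])

```text
time: 2.0
ee_pos: [0.4582, -0.0009, 0.25]
tcp_rot: [-180.0, 0.0, 37.8]
wrist_force: [-1.0, -0.4, 0.8]
opening: 0.085
```

servo_tool(motion=[[[0,0,0,0,0,-0.15],[0,0,0,0,0,-0.15],[0,0,0,0,0,-0.15],[0,0,0,0,0,-0.15],[0,0,0,0,0,-0.15]]])

```text
time: 2.5
ee_pos: [0.4578, -0.0024, 0.2504]
tcp_rot: [180.0, -0.0, 80.7]
wrist_force: [0.5, 0.1, 0.9]
opening: 0.0853
```

servo_tool(motion=[[[38,11.5,0,0,0,0],[38,11.5,0,0,0,0],[38,11.5,20,0,0,0],[0,0,20,0,0,0],[0,0,0,0,0,0]]])

```text
time: 3.0
ee_pos: [0.5102, 0.1049, 0.2074]
tcp_rot: [-179.7, 0.1, 80.4]
wrist_force: [0.4, -0.7, 0.1]
opening: 0.085
```

```bash
python3 - <<'E'
from h import *
from workcell import bot
o=bot.get_obs();print(o['ee_pos'],o['tcp_rot'],o['time'])
ims=[]
for n in('scene','top'):
    p=bot.camera(n);pickle.dump(p,open(f'pics/{n}1.pkl','wb'))
    x,y,w,h=(260,100,130,150) if n=='scene' else (140,130,110,150)
    ims.append(cv2.resize(p['color'][y:y+h,x:x+w,::-1],None,fx=3.3,fy=3.3,interpolation=cv2.INTER_CUBIC))
cv2.imwrite('pics/a1.png',np.hstack(ims))
E
```

```text
[0.51017105 0.10486449 0.2074091 ] [-1.79748262e+02  1.03438878e-01  8.04144641e+01] 3.0
```

View pics/a1.png

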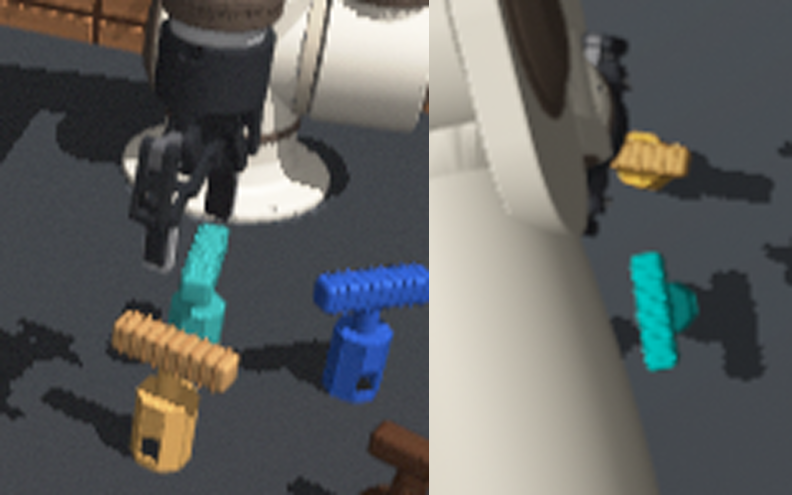

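The jaws are above the brass handle, and the bar middle is at crop (175,350). The turquoise one is well clear. I'll descend with a small correction.

servo_tool(motion=[[[2,1.5,25,0,0,0],[0,0,25,0,0,0],[0,0,25,0,0,0],[0,0,22,0,0,0],[0,0,5,0,0,0]]])

```text
time: 3.6
ee_pos: [0.5122, 0.105, 0.1076]
tcp_rot: [-179.9, 0.0, 80.2]
wrist_force: [0.7, 0.7, 0.6]
opening: 0.0851
```

```bash
python3 - <<'E'
from h import *
from workcell import bot
o=bot.get_obs();print(o['ee_pos'],o['tcp_rot'],o['time'],o['wrist_force'])
ims=[]
for n in('scene',):
    p=bot.camera(n)
    x,y,w,h=(250,100,150,150)
    ims.append(cv2.resize(p['color'][y:y+h,x:x+w,::-1],None,fx=4,fy=4,interpolation=cv2.INTER_CUBIC))
cv2.imwrite('pics/a2.png',np.hstack(ims))
E
```

```text
[0.51222346 0.10501147 0.10756149] [-1.79929654e+02  3.18466487e-02  8.02460862e+01] 3.6 [0.68163142 0.74075012 0.59452406]
```

View pics/a2.png

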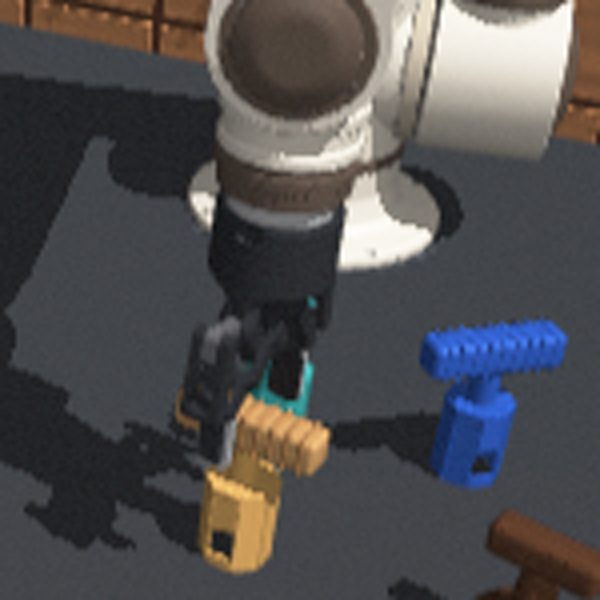

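The fingers straddle the brass bar near its middle. I'll lower 4 mm and close.

servo_tool(motion=[[[2,0,4,0,0,0],[0,0,0,0,0,0],[0,0,0,0,0,0]]])

```text
time: 3.95
ee_pos: [0.5137, 0.108, 0.1055]
tcp_rot: [179.9, -0.0, 80.3]
wrist_force: [0.0, 0.6, 0.1]
opening: 0.0853
```

servo_tool(motion=[[[0,0,0,0,0,0],[0,0,0,0,0,0],[0,0,0,0,0,0],[0,0,0,0,0,0],[0,0,0,0,0,0]]], gripper=10, newtons=80)

```text
time: 4.45
ee_pos: [0.5131, 0.108, 0.1044]
tcp_rot: [-180.0, -0.0, 80.3]
wrist_force: [-1.3, -0.3, 3.0]
opening: 0.0246
```

servo_tool(motion=[[[0,0,0,0,0,0],[0,0,0,0,0,0],[0,0,0,0,0,0]]])

```text
time: 4.75
ee_pos: [0.5132, 0.1079, 0.1044]
tcp_rot: [-180.0, -0.0, 80.3]
wrist_force: [-2.6, 0.6, 3.3]
opening: 0.0247
```

servo_tool(motion=[[[0,0,-15,0,0,0],[0,0,-30,0,0,0],[0,0,-35,0,0,0],[0,0,-35,0,0,0],[0,0,-30,0,0,0]]])

```text
time: 5.25
ee_pos: [0.5132, 0.1078, 0.2518]
tcp_rot: [179.9, -0.0, 80.3]
wrist_force: [1.0, 0.1, -3.4]
opening: 0.0248
```

```bash
python3 - <<'E'
from h import *
from workcell import bot
o=bot.get_obs();print(o['ee_pos'],o['tcp_rot'],o['time'],o['wrist_force'],o['torque'],o['opening'])
ims=[]
for n in('scene','top'):
    p=bot.camera(n);pickle.dump(p,open(f'pics/{n}3.pkl','wb'))
    x,y,w,h=(250,70,150,150) if n=='scene' else (140,100,120,150)
    ims.append(cv2.resize(p['color'][y:y+h,x:x+w,::-1],None,fx=2.9,fy=2.9,interpolation=cv2.INTER_CUBIC))
cv2.imwrite('pics/a3.png',np.hstack(ims))
E
```

```text
[0.51315288 0.10778246 0.25175997] [ 1.79938399e+02 -1.19379386e-02  8.03124345e+01] 5.25 [ 0.98389325  0.05605703 -3.44299722] [ 0.03945929 -0.06252146 -0.01356753] 0.024814192618899594
```

View pics/a3.png

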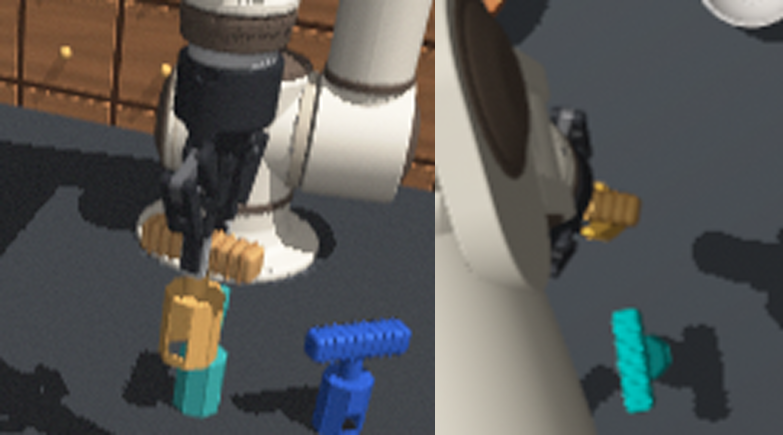

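The handle is held at its bar middle and hangs upright. I'll carry it to the stone.

servo_tool(motion=[[[-20,4,0,0,0,0],[-32,8,0,0,0,0],[-36,8,0,0,0,0],[-36,8,0,0,0,0],[-36,8,0,0,0,0]]])

```text
time: 5.85
ee_pos: [0.5214, -0.0573, 0.2483]
tcp_rot: [-179.9, 0.0, 80.3]
wrist_force: [1.3, -0.1, -2.7]
opening: 0.0249
```

servo_tool(motion=[[[-36,8,0,0,0,0],[-36,8,0,0,0,0],[-36,8,0,0,0,0],[-32,8,0,0,0,0],[-24,6,0,0,0,-0.044]]])

```text
time: 6.35
ee_pos: [0.5312, -0.226, 0.2481]
tcp_rot: [-179.9, -0.0, 82.8]
wrist_force: [0.3, 0.3, -2.8]
opening: 0.0247
```

servo_tool(motion=[[[0,0,10,0,0,0],[0,0,5,0,0,0],[0,0,0,0,0,0]]])

```text
time: 6.65
ee_pos: [0.5311, -0.2231, 0.2326]
tcp_rot: [-179.8, -0.1, 82.8]
wrist_force: [0.6, 0.5, -3.5]
opening: 0.0249
```

```bash
cat > look.py <<'E'
from h import *
from workcell import bot
import sys
tag=sys.argv[1]
o=bot.get_obs();print(o['ee_pos'],o['tcp_rot'],o['time'],o['wrist_force'],o['torque'])
e=o['ee_pos'];HY=o['tcp_rot'][2]-90
ims=[]
for n in('scene','top'):
    p=bot.camera(n);pickle.dump(p,open(f'pics/{n}{tag}.pkl','wb'))
    x,y,w,h=roi=(155,110,95,125) if n=='scene' else (280,120,75,125)
    big=cv2.resize(p['color'][y:y+h,x:x+w,::-1],None,fx=4.6,fy=4.6,interpolation=cv2.INTER_CUBIC)
    def dr(P,v,z,col):
        s=cv2.resize(sil(p,P,*v,z,roi),None,fx=4.6,fy=4.6)
        cs,_=cv2.findContours((s>.5).astype(np.uint8),cv2.RETR_LIST,cv2.CHAIN_APPROX_NONE);cv2.drawContours(big,cs,-1,col,1)
    dr(HANDLE,(e[0],e[1],HY),e[2]-.1035,(255,0,255))
    sv=(.5323,-.2239,-7.2)
    dr(STEEL(),sv,0,(0,0,255)); dr(STONE(.0134),sv,0,(255,255,0))
    ims.append(big)
cv2.imwrite(f'pics/a{tag}.png',np.hstack(ims))
E
python3 look.py 4
```

```text
[ 0.53112219 -0.22309624  0.23264086] [-1.79849295e+02 -5.08346555e-02  8.28431085e+01] 6.65 [ 0.60605691  0.51663402 -3.5347952 ] [ 0.03881958 -0.01828944 -0.00758482]
```

View pics/a4.png

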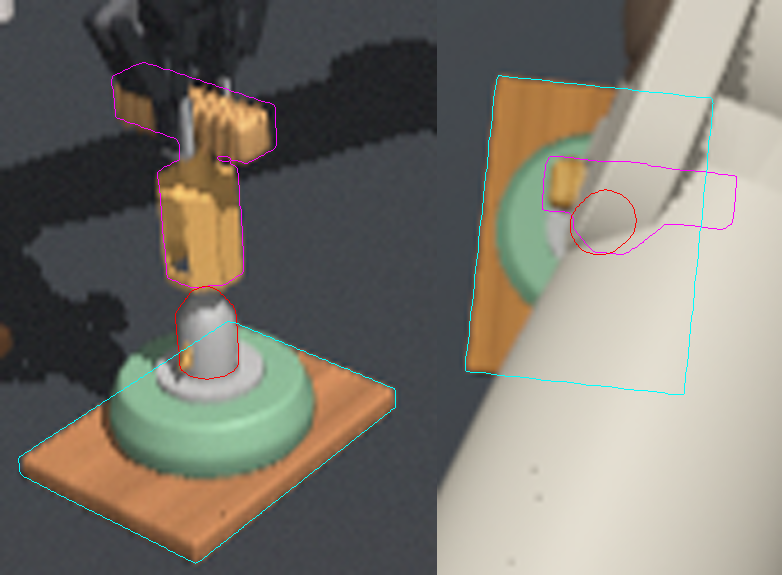

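The models overlay both views within about 2 mm, and the sleeve stands above the stub. I'll shift by (+1.2, -0.8) mm and lower while watching the force.

servo_tool(motion=[[[-0.6,1.3,7,0,0,0],[0,0,7,0,0,0],[0,0,6,0,0,0],[0,0,5,0,0,0],[0,0,0,0,0,0]]])

```text
time: 7.25
ee_pos: [0.5325, -0.2245, 0.2082]
tcp_rot: [-179.9, -0.0, 82.8]
wrist_force: [0.1, 0.4, -3.4]
opening: 0.0248
```

servo_tool(motion=[[[0,0,3,0,0,0],[0,0,3,0,0,0],[0,0,0,0,0,0]]])

```text
time: 7.55
ee_pos: [0.5328, -0.2247, 0.2029]
tcp_rot: [-180.0, -0.0, 82.8]
wrist_force: [-0.3, -0.3, -3.3]
opening: 0.0248
```

servo_tool(motion=[[[0,0,2,0,0,0],[0,0,2,0,0,0],[0,0,0,0,0,0]]])

```text
time: 7.85
ee_pos: [0.533, -0.2243, 0.1991]
tcp_rot: [180.0, -0.1, 82.8]
wrist_force: [0.8, 2.4, -3.6]
opening: 0.0255
```

servo_tool(motion=[[[0,0,2,0,0,0],[0,0,2,0,0,0],[0,0,0,0,0,0]]])

```text
time: 8.15
ee_pos: [0.5329, -0.2244, 0.195]
tcp_rot: [-180.0, -0.0, 82.9]
wrist_force: [1.2, 3.9, -2.8]
opening: 0.0247
```

The sleeve is over the full-diameter part with about 4 N of lateral force in +y. I'll ease +0.8 mm in y and continue.

servo_tool(motion=[[[0.8,0,0,0,0,0],[0,0,2,0,0,0],[0,0,2,0,0,0],[0,0,0,0,0,0]]])

```text
time: 8.55
ee_pos: [0.5329, -0.2239, 0.1909]
tcp_rot: [-180.0, -0.0, 82.8]
wrist_force: [1.3, 3.0, -3.6]
opening: 0.0248
```

servo_tool(motion=[[[0,0,2,0,0,0],[0,0,2,0,0,0],[0,0,2,0,0,0],[0,0,0,0,0,0]]])

```text
time: 8.95
ee_pos: [0.5334, -0.2239, 0.1856]
tcp_rot: [179.9, 0.0, 82.8]
wrist_force: [3.4, 3.2, -0.3]
opening: 0.0253
```

servo_tool(motion=[[[0.6,0,2,0,0,0],[0,0,2,0,0,0],[0,0,2,0,0,0],[0,0,0,0,0,0]]])

```text
time: 9.35
ee_pos: [0.5337, -0.2234, 0.1797]
tcp_rot: [179.9, 0.0, 82.8]
wrist_force: [5.3, 2.5, 1.9]
opening: 0.0249
```

servo_tool(motion=[[[0,0,2,0,0,0],[0,0,2,0,0,0],[0,0,2,0,0,0],[0,0,0,0,0,0]]])

```text
time: 9.75
ee_pos: [0.5334, -0.2234, 0.1726]
tcp_rot: [180.0, 0.0, 82.8]
wrist_force: [6.8, 0.6, -1.8]
opening: 0.0249
```

servo_tool(motion=[[[0,0,2,0,0,0],[0,0,2,0,0,0],[0,0,1,0,0,0],[0,0,0,0,0,0]]])

```text
time: 10.15
ee_pos: [0.5325, -0.2234, 0.1672]
tcp_rot: [-179.9, 0.0, 82.8]
wrist_force: [1.4, -0.1, -2.7]
opening: 0.0251
```

servo_tool(motion=[[[0,0,1,0,0,0],[0,0,1,0,0,0],[0,0,1,0,0,0],[0,0,0,0,0,0]]])

```text
time: 10.55
ee_pos: [0.5327, -0.2233, 0.1648]
tcp_rot: [-179.9, 0.0, 82.8]
wrist_force: [0.1, 0.1, -2.3]
opening: 0.0251
```

The x force fell from 6.8 to 0.1 N, so the button has popped out. I'll press until it seats.

servo_tool(motion=[[[0,0,0.7,0,0,0],[0,0,0.7,0,0,0],[0,0,0,0,0,0]]])

```text
time: 10.85
ee_pos: [0.5328, -0.2234, 0.1645]
tcp_rot: [180.0, 0.0, 82.8]
wrist_force: [-3.3, 1.5, 3.6]
opening: 0.0249
```

servo_tool(motion=[[[0,0,0.7,0,0,0],[0,0,0.5,0,0,0],[0,0,0,0,0,0]]])

```text
time: 11.15
ee_pos: [0.5329, -0.2234, 0.1644]
tcp_rot: [179.9, 0.0, 82.8]
wrist_force: [-6.2, 1.5, 10.8]
opening: 0.0248
```

It seated at z = 0.1644, exactly as predicted. I'll relax, look and release.

servo_tool(motion=[[[0,0,-1,0,0,0],[0,0,0,0,0,0]]])

```text
time: 11.35
ee_pos: [0.5329, -0.2234, 0.1644]
tcp_rot: [180.0, 0.0, 82.8]
wrist_force: [-4.6, 1.6, 6.7]
opening: 0.0246
```

```bash
python3 look.py 5
```

```text
[ 0.53288653 -0.22338562  0.16443058] [1.79978315e+02 2.07995764e-02 8.28303208e+01] 11.35 [-4.57952186  1.61044332  6.68386659] [0.37083223 1.11899952 0.00290945]
```

View pics/a5.png

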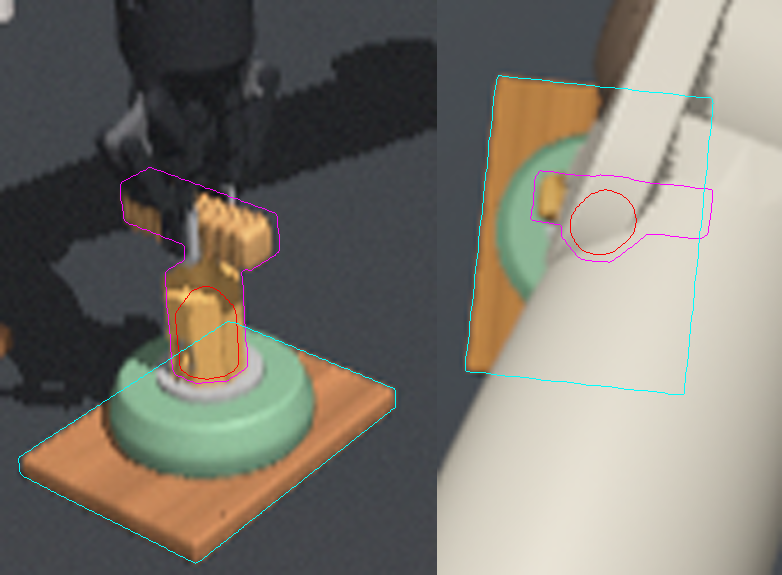

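The sleeve foot is on the collar at scene crop (205,382), matching the model. I'll release slowly and retreat upward.

servo_tool(motion=[[[0,0,0,0,0,0],[0,0,0,0,0,0],[0,0,0,0,0,0],[0,0,0,0,0,0],[0,0,0,0,0,0]]], gripper=85)

```text
time: 11.95
ee_pos: [0.5331, -0.2233, 0.1635]
tcp_rot: [-180.0, -0.0, 82.8]
wrist_force: [0.1, -0.2, -0.0]
opening: 0.0852
```

servo_tool(motion=[[[0,0,0,0,0,0],[0,0,-10,0,0,0],[0,0,-20,0,0,0],[0,0,-30,0,0,0],[0,0,-35,0,0,0]]])

```text
time: 12.45
ee_pos: [0.5326, -0.2231, 0.2597]
tcp_rot: [-179.9, -0.0, 82.8]
wrist_force: [0.9, -0.3, 0.0]
opening: 0.085
```

servo_tool(motion=[[[-45,0,0,0,0,0],[-45,0,0,0,0,0],[-45,0,0,0,0,0],[-45,0,0,0,0,0],[0,0,0,0,0,0]]])

```text
time: 12.95
ee_pos: [0.5092, -0.4065, 0.2578]
tcp_rot: [-179.9, 0.0, 82.6]
wrist_force: [1.1, -0.4, -0.4]
opening: 0.0849
```

```bash
python3 - <<'E'
from h import *
from workcell import bot
o=bot.get_obs();print(o['ee_pos'],o['time'],o['wrist_force'])
ims=[]
for n in('scene','top'):
    p=bot.camera(n);pickle.dump(p,open(f'pics/{n}6.pkl','wb'))
    cv2.imwrite(f'pics/full6{n}.png',p['color'][:,:,::-1])
    x,y,w,h=roi=(155,130,95,105) if n=='scene' else (280,120,75,105)
    big=cv2.resize(p['color'][y:y+h,x:x+w,::-1],None,fx=4.6,fy=4.6,interpolation=cv2.INTER_CUBIC)
    s=cv2.resize(sil(p,HANDLE,.5329,-.2234,-7.2,.06,roi),None,fx=4.6,fy=4.6)
    cs,_=cv2.findContours((s>.5).astype(np.uint8),cv2.RETR_LIST,cv2.CHAIN_APPROX_NONE);cv2.drawContours(big,cs,-1,(255,0,255),1)
    ims.append(big)
    print(n,[(r['rect'],round(r['confidence'],2)) for r in bot.look_for(p,'tamper')])
cv2.imwrite('pics/a6.png',np.hstack(ims))
E
```

```text
[ 0.50917409 -0.40649971  0.25783582] 12.95 [ 1.12997376 -0.39610081 -0.41801081]
scene [([366.1, 226.4, 38.8, 48.5], 0.91), ([162.1, 179.5, 79.3, 50.6], 0.63)]
top [([125.1, 168.2, 33.1, 22.3], 0.72)]
```

View pics/a6.png

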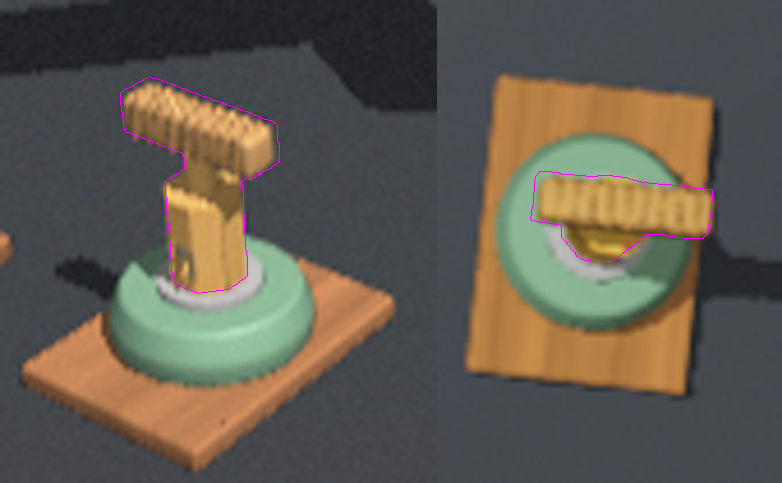

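View pics/full6scene.png

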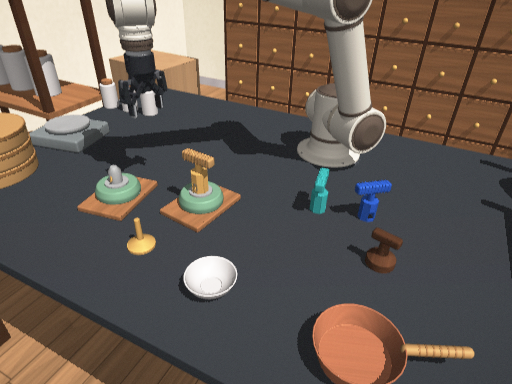

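The handle stands home on the near stone at scene (200,175). The button shows as a bright spot in the hole at crop (188,268), and the tamper is unmoved at (382,250). The gripper is clear, so I'll hand it in.

```bash
python3 - <<'E'
from workcell import bot
print(bot.job_done())
E
```

```text
the job is handed in; nothing more can be done
None
```

I slid the brass-sleeved handle down over the stub of the jade stone nearest the robot, pressed it home, let go and handed the job in at about 13 s.

- **Fit:** the sleeve met the button on the way down, and the sideways force fell from 6.8 to about 0 N as the button popped out. It stopped on the collar at tool height 0.1644 m, as worked out beforehand, with about 11 N upward at the wrist. The heaviest force I read at any point was about 12 N.
- **Last pictures:** the handle stands upright and matches the fully seated model in both views to about 1 pixel. A bright spot in the sleeve's hole looks like the button. The tamper is where it was at the start to within about 2 pixels, and the gripper is clear of everything.
- **Not fully confirmed:** I had no direct reading of the button, so that it is out rests on the force drop and the spot in the hole. One low-confidence detection (0.63) labelled the assembled stone as a tamper, which I took as a false match.

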